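Open the dial padlock of the plate box and hand it over

TASK

Open the blue padlock lying in the wooden holder: turn its dial clockwise until the white line clicks into the notch at the red mark, then pull the shackle straight out to its stop while the lock is still in the holder. Lift the open lock out and hold it still in the gripper some 20 cm above the middle of the green mat, ready to be taken: finish while holding it there, do not put it down or let go. Leave everything else on the bench where it is.

Things in the scene. Friction and masses are not known exactly. Their poses are not given: they have to be found in the camera images.
- padlock: Blue square dial padlock lying face up in the wooden holder, loose, about 0.4 kg in all. Case 72 x 72 x 26 mm; its lower 12 mm sit in the holder with 2 mm play all round, and it lifts straight out. Origin at the centre of the case's underside; z up out of the dial face, -x towards the shackle.
- mark (a point): Red opening mark on the padlock's face, at the -x edge next to the shackle, 32 mm from the dial's axis and 26 mm above the underside. Nine thin black ticks round the dial show the other notches, 36 degrees apart.
- dial_grip (a point): Point on the dial's axis, 39 mm above the padlock's underside, at mid-height of the round black grip: 36 mm across, 17 mm high, its top 8 mm above this point. Under it a black flange 51 mm across, its top 9 mm below this point. A white line runs from the axis to the flange's edge. It turns about the padlock's z; grip it from above at any yaw.
- dial (a joint): Dial angle, rad, counterclockwise positive seen from above; 0 = white line at the red mark, the only place where the shackle can be drawn. Sprung notches every 0.628 rad (36 degrees), one at 0; a click takes about 0.07 N m, and let go it settles in the nearest notch. It starts between 0.6 and 2.6, so turn it clockwise. End stops -1.2 and 3.2.
- shackle_grip (a point): Point midway between the legs of the steel shackle, 13 mm above the padlock's underside (27 mm above the bench); shut, 68 mm from the dial's axis along the padlock's -x. It moves with the shackle: a U of 10 mm round bar lying level, legs along x, 50 mm over their outer sides, 30 mm between; its crossbar's centre is 22 mm farther out along -x.
- shackle (a joint): How far the shackle is drawn out of the case, m, along the padlock's -x: 0 shut, 0.026 at its stop. Locked it has 2 to 3 mm of play; unlocked it slides with about 1.5 N of friction and stays where it is left.
- holder: Pale wooden holder fixed to the bench, 92 x 92 mm; base 14 mm thick, on which the padlock lies, walls 12 mm higher. Open at the front (-x) between two corner stops, where the shackle comes out; the stops hold the case when the shackle is pulled. Origin at the centre of its underside. It stands left or right, yaw within 0.4 rad.
- mat: Green hand-over mat fixed flat on the bench, 160 x 160 x 3 mm; origin at the centre of its underside. It lies on the other side of the bench from the holder.
- brass_lock: small shut brass padlock, case 30 x 40 x 18 mm, loose bystander, not the one to open; origin at the centre of its underside
- tape_roll: yellow tape roll lying flat, 68 mm across, 24 mm high, loose bystander; origin at the centre of its underside
- mug: white mug, 76 mm across, 85 mm high, loose bystander; origin at the centre of its underside
- screwdriver: screwdriver lying on the bench, loose bystander; origin at the centre of its underside
- rivet_tray: open blue plastic tray 110 x 160 x 35 mm, loose bystander; origin at the centre of its underside
- plates: stack of three blank number plates, 140 x 390 x 12 mm, loose bystander; origin at the centre of its underside
- glue_jar: closed jar, 52 mm across, 70 mm high, loose bystander; origin at the centre of its underside

How it is judged:
By the outcome, as a careful person would: the job done as asked, in the order asked, and still so for the second after the job is handed in, while the arm keeps its last pose, push and grip.
It also fails if it takes over 64 s, if anything falls off the work surface, if the arm or the gripper's body presses on something with over 40 N, if the wrist force passes 120 N, or if a joint passes its speed limit or range.

ROBOT

A 6-joint arm with a two-finger parallel gripper is mounted at the origin on the work surface. World frame = base frame: x ahead of the robot, y to its left, z up, the work surface at z = 0. Lengths are in m, angles in rad, forces in N, time in s.
With the tool pointing down it reaches from about 0.425 to 0.95 m from the base axis. Payload 3.5 kg.
Tool frame: the origin (TCP) lies at the very end of the fingers, on their centre line; the grasp point (between the pads) lies 19 mm behind it; z points along the fingers, y is the line along which they close (so a half turn about z gives the same grasp; the last joint's range is limited). The gripper opens to 85 mm and grips with 20 to 120 N. Pads are 22 mm wide; open, the fingers measure 114 mm over their backs; the gripper's body (76 mm by 85 mm) begins 54 mm behind the grasp point. The pads swing forward as they close: fully open they stand 13 mm farther back than shut.
Start: joints at [1.082, 0.286, 1.577, -0, 1.279, -0.15], TCP at [0.224, 0.637, 0.231] pointing down, gripper open.
Joint ranges: [-2.77, 2.77], [-0.9, 2.22], [0.21, 2.48], [-1.53, 4.67], [0.24, 2.81], [-2.84, 2.84]. Speed limits (rad/s): [2.79, 2.79, 3.14, 3.14, 3.14, 3.14].

INTERFACE

Orientations are given as a unit quaternion [x, y, z, w].
In Python, from plant import ctrl, vision, sign_off gives the robot as it stands (ctrl), with the cameras (vision) and the job as plain functions.
- The arm moves only by the tool drive_effector, called after "Emit:" as name(argument=value, ...) on one line, values as JSON. Schema: {"type":"object","properties":{"rows":{"type":"array","items":{"type":"number"},"minItems":7,"maxItems":70},"clamp_n":{"type":"number"},"only":{"type":"string"},"quiet":{"type":"boolean"},"lines":{"type":"string"}},"required":["rows"],"additionalProperties":false}. rows is one flat list of numbers that holds 1 to 10 rows one after another, with no inner brackets; each row has 7 numbers: dx, dy, dz in m, then a rotation vector rx, ry, rz in rad, then the opening from 0.0 (shut) to 1.0 (fully open); each row is the pose to reach, as a shift and turn from the pose commanded when the call began, along the tool's axes at that moment; what a row does not reach only later rows make up. A row lasts 1/8 s, in which the tool goes at most 0.0625 m and 0.188 rad, less where a joint would pass 70% of its speed; a pose out of reach is approached as far as the arm can. The fingers move at their own pace and stop on an object; clamp_n is the grip in N (left out, the last holds). Time passes only in rows, so rows that do not move let the fingers close. The tool returns the time, the measured TCP pose, the force, the opening and the grip force at its end. only (a regular expression) keeps the lines of the reply that match it, lines (a string "A,B") keeps lines A to B, and quiet returns only ok. Input that does not fit is refused with a message, and nothing moves.
- ctrl.get_state(): the state, without advancing time (a new reading comes with each control period).
- vision.read_camera(name): name is "scene" or "top" or "wrist"; returns a dict with "pixels" (480x640x3 uint8, red, green, blue), "camera_matrix" (3x3 intrinsics, pixels), "dist_coeffs" ([k1, k2, p1, p2, k3] as OpenCV has them; the pictures are not rectified), "xyz" and "orientation" of the camera in the world. Camera axes: x right, y down, z forward; pixel columns grow to the right and rows downward; lengths in m; the calibration is good to about 2 mm. A picture is of the moment at which its call begins. There is no depth.
- sign_off(): hands the job in; it is judged then, once.
The state is a dict: "time": time; "qpos": joint angles; "dq": joint speeds; "joint_efforts": joint torques, N m; "eef_pos": TCP position; "tcp_rot": TCP orientation; "contact_force": force on the tool from outside, world axes, zero at the start; "wrist_torque": the same for the moment, N m; "opening": opening from 0.0 (shut) to 1.0 (fully open); "finger_force": force on a finger pad.
Only numpy, scipy, OpenCV 4.12 (cv2) and the standard library are available. Lean on these libraries where they do the work, as an engineer would, in place of code of your own. Each camera call takes 0.05 s, during which the arm holds its last target. There are 200 camera calls.

## Working session

There is one attempt and no reset: what is moved stays moved. The work goes in short steps, Python scripts to look and compute and a tool call to move; the robot and the scene stay as the last step left them, time stands still between calls to the robot, and variables do not carry over. Pictures are saved under pics/ and viewed, at most 10 in all, crops included, and the job is handed in when it is done.

```bash
ls; mkdir -p pics; cat > h.py <<'E'
import numpy as np, cv2
from scipy.spatial.transform import Rotation as R
from plant import ctrl, vision, sign_off
def cam(n):
    c=vision.read_camera(n); return c
def save(c,f,crop=None,s=1):
    im=c["pixels"][:,:,::-1]
    if crop: x0,y0,x1,y1=crop; im=im[y0:y1,x0:x1]
    cv2.imwrite(f,cv2.resize(im,None,fx=s,fy=s,interpolation=cv2.INTER_CUBIC))
def ray(c,px,z):
    K=np.array(c["camera_matrix"]);d=np.array(c["dist_coeffs"])
    p=cv2.undistortPoints(np.array(px,float).reshape(-1,1,2),K,d).reshape(-1,2)
    v=R.from_quat(c["orientation"]).apply(np.c_[p,np.ones(len(p))])
    o=np.array(c["xyz"]); return o+v*((z-o[2])/v[:,2])[:,None]
def totool(target):
    s=ctrl.get_state(); return R.from_quat(s["tcp_rot"]).inv().apply(np.array(target)-s["eef_pos"])
E
python3 - <<'E'
from h import *
c=cam("top"); save(c,"pics/top.png"); print(c["xyz"],c["orientation"])
print(ctrl.get_state())
E
```

```text
pics
plant.py
[ 0.50030415 -0.02686151  1.2161202 ] [-0.7026984   0.71094436 -0.01585613  0.02283991]
{'time': 0.05, 'qpos': array([ 1.08200953e+00,  2.87175652e-01,  1.57816211e+00,  2.88095703e-06,
        1.27861668e+00, -1.49966235e-01]), 'dq': array([-0.00108508, -0.00076543,  0.00016554,  0.00014743, -0.00020899,
       -0.00114645]), 'joint_efforts': array([-3.82508561e-04, -4.07552826e+01, -2.93926603e+01, -2.35968528e-04,
        3.63691979e-03, -3.42971902e-06]), 'eef_pos': array([0.22399215, 0.63605756, 0.22994859]), 'tcp_rot': array([ 1.68601396e-01,  9.85683608e-01, -1.12074433e-03, -3.72079839e-04]), 'contact_force': array([ 0.47347825, -0.40334055,  1.10550115]), 'wrist_torque': array([-0.01220506,  0.02618919, -0.01983388]), 'finger_force': 0.0, 'opening': 1.0002354723656985}
```

View pics/top.png

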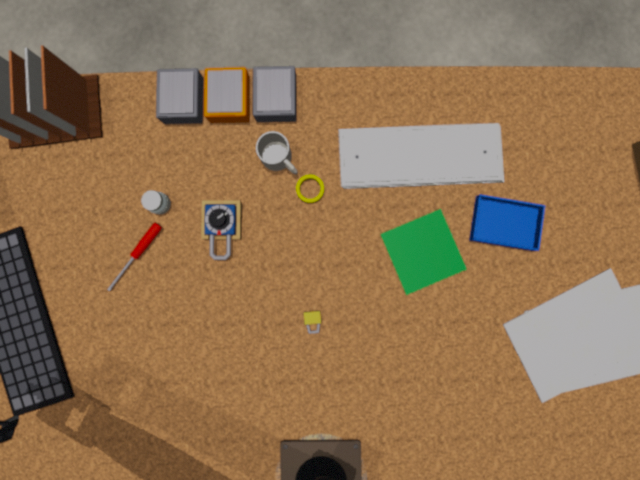

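The top view shows the holder and padlock at about (221,220) with the shackle pointing down-image (−x), and the mat centred near (424,251). I'll zoom in on the lock.

```bash
python3 - <<'E'
from h import *
c=cam("top"); save(c,"pics/lock.png",(190,190,254,270),7.5)
print(ray(c,[[424,251],[441,210],[381,237],[408,293],[466,268]],.003).round(3), ray(c,[[221,220]],.04))
E
```

```text
[[ 0.538 -0.254  0.003]
 [ 0.636 -0.298  0.003]
 [ 0.573 -0.152  0.003]
 [ 0.438 -0.214  0.003]
 [ 0.496 -0.355  0.003]] [[0.61493352 0.22587377 0.04      ]]
```

View pics/lock.png

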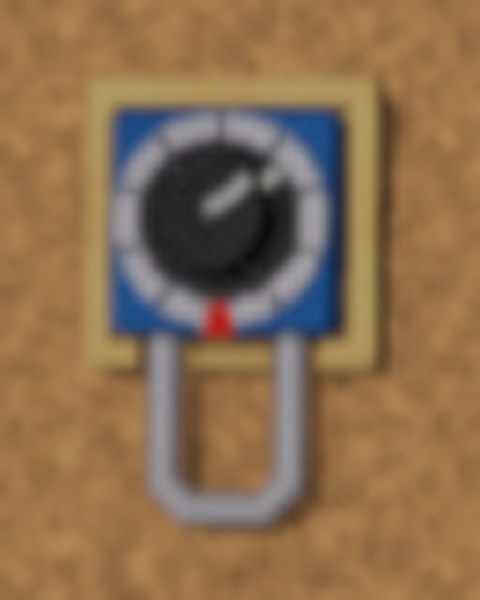

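The crop shows the axis at about (218,215), the red mark straight down at (218,318), and the white line up-right with its tip at (268,182). That puts the dial at about +2.15 rad, and the lock's yaw is close to 0.

```bash
python3 - <<'E'
from h import *
c=cam("top")
f=lambda L:[[(x+.5)/7.5-.5+190,(y+.5)/7.5-.5+190] for x,y in L]
a=ray(c,f([(112,108),(343,108),(343,336),(112,336)]),.040);print("case",a.round(4),a.mean(0))
a=ray(c,f([(88,80),(380,80)]),.026);print("holder",a.round(4))
a=ray(c,f([(218,215)]),.042);print("flange",a)
a=ray(c,f([(165,350),(165,480),(290,350),(290,480),(228,510)]),.030);print("shackle",a.round(4))
print(totool([.605,.225,.23]))
E
```

```text
case [[0.6533 0.2651 0.04  ]
 [0.6523 0.1921 0.04  ]
 [0.5808 0.1922 0.04  ]
 [0.5817 0.2648 0.04  ]] [0.61700328 0.22854997 0.04      ]
holder [[0.6642 0.2763 0.026 ]
 [0.6628 0.1829 0.026 ]]
flange [[0.61896713 0.23103342 0.042     ]]
shackle [[0.5777 0.2505 0.03  ]
 [0.5368 0.2504 0.03  ]
 [0.5772 0.2108 0.03  ]
 [0.5363 0.2109 0.03  ]
 [0.5271 0.2305 0.03  ]]
[-0.49594018 -0.26119256  0.00056905]
```

Emit:
drive_effector(rows=[-0.05,-0.026,0,0,0,-0.04,1,-0.1,-0.052,0,0,0,-0.08,1,-0.15,-0.078,0,0,0,-0.12,1,-0.2,-0.105,0,0,0,-0.16,1,-0.25,-0.131,0,0,0,-0.2,1,-0.3,-0.157,0,0,0,-0.24,1,-0.35,-0.183,0,0,0,-0.28,1,-0.4,-0.21,0,0,0,-0.32,1,-0.45,-0.236,0,0,0,-0.337,1,-0.496,-0.261,0,0,0,-0.337,1], clamp_n=40)

```text
time: 1.4
eef_pos: [0.6063, 0.224, 0.231]
tcp_rot: [0.001, 1.0, -0.0, -0.0]
contact_force: [0.4, -0.3, 0.5]
opening: 1.003
finger_force: 0.0
```

Emit:
drive_effector(rows=[0,0,0,0,0,0,1,0,0,0,0,0,0,1])

```text
time: 1.65
eef_pos: [0.6049, 0.2257, 0.2307]
tcp_rot: [0.001, 1.0, 0.0, -0.001]
contact_force: [-0.8, 0.2, 0.6]
opening: 0.999
finger_force: 0.0
```

```bash
python3 - <<'E'
from h import *
c=cam("wrist"); save(c,"pics/w1.png"); s=ctrl.get_state(); print(c["xyz"],s["eef_pos"],s["qpos"],R.from_quat(s["tcp_rot"]).as_matrix().round(3))
E
```

```text
[0.51974659 0.22498484 0.37274238] [0.6046203  0.22625776 0.23092314] [ 2.00994732e-01  2.23414846e-01  1.65330742e+00  3.95078892e-04
  1.26585636e+00 -1.36878050e+00] [[-1.     0.001 -0.001]
 [ 0.001  1.     0.   ]
 [ 0.001  0.    -1.   ]]
```

View pics/w1.png

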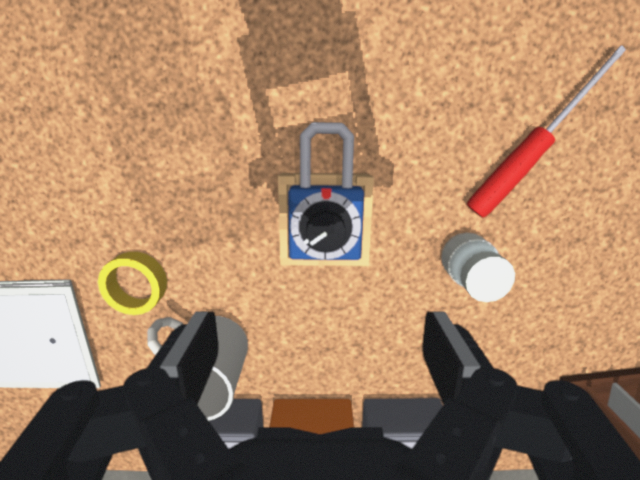

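The wrist view shows the lock at about (326,222) with its mark at (326,193), and nothing in the gripper's way. I'll enlarge it.

```bash
python3 - <<'E'
from h import *
c=cam("wrist"); save(c,"pics/w2.png",(270,110,380,275),3.6)
E
```

```text
(no output)
```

View pics/w2.png

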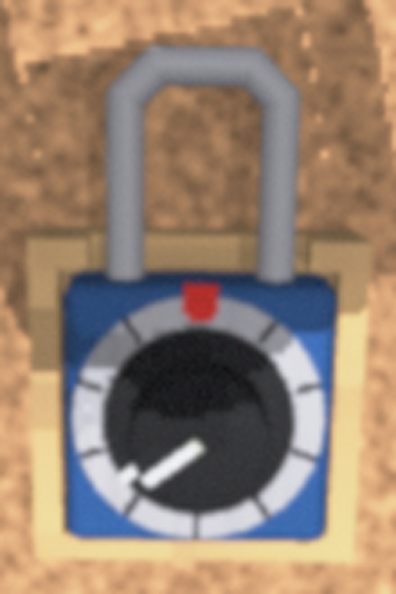

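The crop shows the grip-top axis at (198,444), the line's end on the flange at (125,475) between two ticks, the red mark at (200,302), and case corners at (68,278), (335,278), (326,538) and (68,538).

```bash
python3 - <<'E'
from h import *
c=cam("wrist")
f=lambda L:[[(x+.5)/3.6-.5+270,(y+.5)/3.6-.5+110] for x,y in L]
a=ray(c,f([(198,444)]),.061)[0];print("axis",a)
t=ray(c,f([(125,475)]),.044)[0];m=ray(c,f([(200,302)]),.040)[0];print(t,m)
k=ray(c,f([(68,278),(335,278),(326,538),(68,538)]),.040);print(k.round(4),k.mean(0))
g=ray(c,f([(145,485)]),.061)[0]
tk=ray(c,f([(90,453),(132,505),(196,525),(263,505),(305,455)]),.040)
an=lambda p:np.arctan2(p[1]-a[1],p[0]-a[0])
for p in (t,g,*tk): print(((an(p)-an(m))%(2*np.pi)))
print("shackle",ray(c,f([(125,200),(278,200),(203,65)]),.027).round(4))
print(totool([*a[:2],.1]))
E
```

```text
axis [0.61697092 0.22994567 0.061     ]
[0.63088466 0.21077971 0.044     ] [0.58519836 0.23067371 0.04      ]
[[0.5789 0.1968 0.04  ]
 [0.579  0.2653 0.04  ]
 [0.6506 0.2653 0.04  ]
 [0.6504 0.1947 0.04  ]] [0.61472296 0.23053065 0.04      ]
2.221644128271702
2.27404455315804
1.8993935226074647
2.5294533639621473
3.1569907884956248
3.8073334403240793
4.410864900419586
shackle [[0.5607 0.2112 0.027 ]
 [0.5608 0.2512 0.027 ]
 [0.5268 0.2315 0.027 ]]
[-0.01261472  0.00314905  0.13118022]
```

Emit:
drive_effector(rows=[-0.012,0.004,0.045,0,0,0,0.65,-0.012,0.004,0.09,0,0,0,0.65,-0.012,0.004,0.13,0,0,0,0.65,-0.012,0.004,0.16,0,0,0,0.65,-0.012,0.004,0.175,0,0,0,0.65,-0.012,0.004,0.183,0,0,0,0.65,-0.012,0.004,0.183,0,0,0,0.65,-0.012,0.004,0.183,0,0,0,0.65])

```text
time: 2.8
eef_pos: [0.6184, 0.2299, 0.05]
tcp_rot: [0.001, 1.0, 0.0, 0.001]
contact_force: [0.5, 0.2, 1.2]
opening: 0.649
finger_force: 0.0
```

Emit:
drive_effector(rows=[0,0,0,0,0,0,0.3,0,0,0,0,0,0,0.3,0,0,0,0,0,0,0.3,0,0,0,0,0,0,0.3,0,0,0,0,0,0,0.3,0,0,0,0,0,0,0.3], clamp_n=30)

```text
time: 3.55
eef_pos: [0.6183, 0.2299, 0.0498]
tcp_rot: [0.001, 1.0, 0.0, 0.001]
contact_force: [-0.6, 0.5, 5.4]
opening: 0.402
finger_force: 30.1
```

Emit:
drive_effector(rows=[0,0,0,0,0,0.18,0.3,0,0,0,0,0,0.36,0.3,0,0,0,0,0,0.54,0.3,0,0,0,0,0,0.72,0.3,0,0,0,0,0,0.9,0.3,0,0,0,0,0,1.08,0.3,0,0,0,0,0,1.26,0.3,0,0,0,0,0,1.44,0.3,0,0,0,0,0,1.62,0.3,0,0,0,0,0,1.8,0.3])

```text
time: 4.8
eef_pos: [0.6198, 0.231, 0.05]
tcp_rot: [0.786, 0.619, 0.004, 0.001]
contact_force: [3.7, 3.0, 2.5]
opening: 0.406
finger_force: 29.9
```

Emit:
drive_effector(rows=[0,0,0,0,0,0.16,0.3,0,0,0,0,0,0.32,0.3,0,0,0,0,0,0.43,0.3,0,0,0,0,0,0.43,0.3,0,0,0,0,0,0.43,0.3])

```text
time: 5.42
eef_pos: [0.6198, 0.2305, 0.05]
tcp_rot: [0.898, 0.44, 0.003, 0.0]
contact_force: [4.7, 3.1, 4.3]
opening: 0.405
finger_force: 30.0
```

```bash
python3 - <<'E'
from h import *
s=ctrl.get_state();print(s["wrist_torque"],s["qpos"])
c=cam("top"); save(c,"pics/t2.png",(180,180,260,270),6)
E
```

```text
[ 0.56769281 -0.75339984 -0.03211539] [2.02488047e-01 4.46140427e-01 1.72542326e+00 1.23205852e-03
 9.63256323e-01 8.61195170e-01]
```

Emit:
drive_effector(rows=[0,0,0,0,0,0,0.65,0,0,0,0,0,0,0.65,0,0,0,0,0,0,0.65,0,0,-0.03,0,0,0,0.65,0,0,-0.08,0,0,0.18,1,0,0,-0.13,0,0,0.36,1,0,0,-0.18,0,0,0.54,1,0,0,-0.18,0,0,0.72,1,0,0,-0.18,0,0,0.9,1,0,0,-0.18,0,0,0.912,1])

```text
time: 6.72
eef_pos: [0.617, 0.2294, 0.2278]
tcp_rot: [1.0, -0.0, -0.001, 0.0]
contact_force: [0.2, -0.8, -0.3]
opening: 0.999
finger_force: 0.0
```

Emit:
drive_effector(rows=[0,0,0,0,0,0,1,0,0,0,0,0,0,1])

```text
time: 6.98
eef_pos: [0.6172, 0.2295, 0.2279]
tcp_rot: [1.0, -0.0, -0.0, 0.0]
contact_force: [-0.7, 0.0, 0.3]
opening: 0.997
finger_force: 0.0
```

```bash
python3 - <<'E'
from h import *
c=cam("top"); 
w=cam("wrist"); save(w,"pics/w3.png"); print(w["xyz"],ctrl.get_state()["qpos"])
E
```

```text
[0.69778531 0.22865038 0.36988636] [ 2.02215502e-01  2.53542957e-01  1.62259860e+00 -2.18503955e-05
  1.26583967e+00  1.77434147e+00]
```

View pics/w3.png

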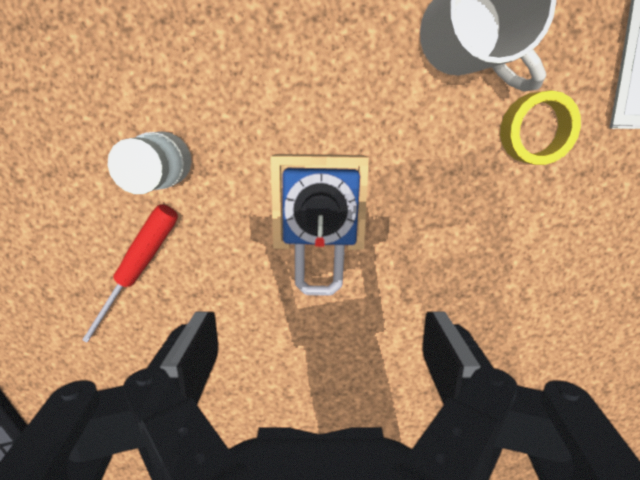

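The white line now sits at the red mark, (320,240). Next is the shackle.

Emit:
drive_effector(rows=[-0.04,-0.001,0.04,0,0,0,0.85,-0.067,-0.001,0.085,0,0,0,0.85,-0.067,-0.001,0.13,0,0,0,0.85,-0.067,-0.001,0.17,0,0,0,0.85,-0.067,-0.001,0.2,0,0,0,0.85,-0.067,-0.001,0.214,0,0,0,0.85,-0.067,-0.001,0.219,0,0,0,0.85,-0.067,-0.001,0.219,0,0,0,0.85])

```text
time: 8.07
eef_pos: [0.5512, 0.2309, 0.0102]
tcp_rot: [1.0, -0.001, 0.001, -0.0]
contact_force: [-0.9, 0.5, 1.0]
opening: 0.85
finger_force: 0.0
```

Emit:
drive_effector(rows=[0,0,0,0,0,0,0.4,0,0,0,0,0,0,0.4,0,0,0,0,0,0,0.4,0,0,0,0,0,0,0.4,0,0,0,0,0,0,0.4], clamp_n=30)

```text
time: 8.7
eef_pos: [0.5513, 0.2308, 0.0106]
tcp_rot: [1.0, -0.001, 0.001, -0.0]
contact_force: [-1.3, -0.4, 5.5]
opening: 0.572
finger_force: 30.5
```

Gripped at 0.572, which is about 49 mm. Now pulling along −x; case play of about 2 mm plus 26 mm of travel.

Emit:
drive_effector(rows=[-0.004,0,0,0,0,0,0.4,-0.008,0,0,0,0,0,0.4,-0.012,0,0,0,0,0,0.4,-0.016,0,0,0,0,0,0.4,-0.02,0,0,0,0,0,0.4,-0.023,0,0,0,0,0,0.4,-0.025,0,0,0,0,0,0.4,-0.025,0,0,0,0,0,0.4])

```text
time: 9.7
eef_pos: [0.5251, 0.2311, 0.0094]
tcp_rot: [1.0, -0.001, -0.0, -0.0]
contact_force: [1.0, 1.6, 6.2]
opening: 0.571
finger_force: 30.3
```

Emit:
drive_effector(rows=[-0.002,0,0,0,0,0,0.4,-0.003,0,0,0,0,0,0.4,-0.003,0,0,0,0,0,0.4])

```text
time: 10.07
eef_pos: [0.525, 0.2311, 0.0101]
tcp_rot: [1.0, -0.001, 0.004, -0.001]
contact_force: [6.8, 1.4, 1.6]
opening: 0.565
finger_force: 30.6
```

Emit:
drive_effector(rows=[-0.002,0,0,0,0,0,0.4,-0.003,0,0,0,0,0,0.4,-0.003,0,0,0,0,0,0.4])

```text
time: 10.45
eef_pos: [0.525, 0.2311, 0.011]
tcp_rot: [1.0, -0.001, 0.007, -0.001]
contact_force: [14.2, 1.1, -1.9]
opening: 0.573
finger_force: 31.1
```

Emit:
drive_effector(rows=[0.003,0,0,0,0,0,0.4,0.004,0,0,0,0,0,0.4,0.004,0,0,0,0,0,0.8,0.004,0,0,0,0,0,0.8,0.004,0,0,0,0,0,0.8,0.004,0,-0.04,0,0,0,1,0.004,0,-0.09,0,0,0,1,0.03,0,-0.14,0,0,0,1,0.06,0,-0.19,0,0,0,1,0.06,0,-0.19,0,0,0,1])

```text
time: 11.7
eef_pos: [0.5834, 0.2311, 0.2054]
tcp_rot: [1.0, -0.002, 0.005, -0.001]
contact_force: [0.6, -0.4, -0.1]
opening: 0.998
finger_force: 0.0
```

Emit:
drive_effector(rows=[0,0,0,0,0,0,1,0,0,0,0,0,0,1])

```text
time: 11.95
eef_pos: [0.5774, 0.2304, 0.1966]
tcp_rot: [1.0, -0.001, -0.003, 0.001]
contact_force: [-0.7, -0.3, -0.1]
opening: 1.001
finger_force: 0.0
```

```bash
python3 - <<'E'
from h import *
w=cam("wrist"); save(w,"pics/w4.png",(230,100,410,370),2.2)
print(totool([.6165,.23,.03]))
E
```

```text
[0.03970438 0.00024396 0.16654675]
```

View pics/w4.png

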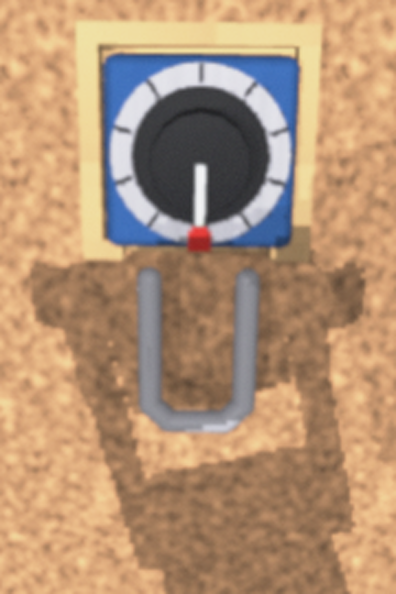

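The crop shows the line on the mark and the shackle drawn out: crossbar at (200,420), leg ends near (150,272) and (247,272), case front edge at y=245. I'll check the extension numerically.

```bash
python3 - <<'E'
from h import *
w=cam("wrist"); t=cam("top")
f=lambda L:[[(x+.5)/2.2-.5+230,(y+.5)/2.2-.5+100] for x,y in L]
print("bar",ray(w,f([(200,420),(150,272),(247,272)]),.027).round(4))
k=ray(w,f([(105,57),(297,57),(292,247),(106,243)]),.040);print(k.round(4),k.mean(0))
print("axis",ray(w,f([(200,165)]),.061))
save(t,"pics/t3.png",(185,185,260,275),6.5)
print(totool([.6145,.23,.03]),ctrl.get_state()["eef_pos"])
E
```

```text
bar [[0.5006 0.2292 0.027 ]
 [0.5675 0.2493 0.027 ]
 [0.5673 0.2099 0.027 ]]
[[0.6515 0.2627 0.04  ]
 [0.6512 0.194  0.04  ]
 [0.5811 0.1936 0.04  ]
 [0.583  0.2651 0.04  ]] [0.6166691  0.22884471 0.04      ]
axis [[0.61590716 0.22891834 0.061     ]]
[0.03682664 0.0004107  0.16748792] [0.5781881  0.23059322 0.19759972]
```

View pics/t3.png

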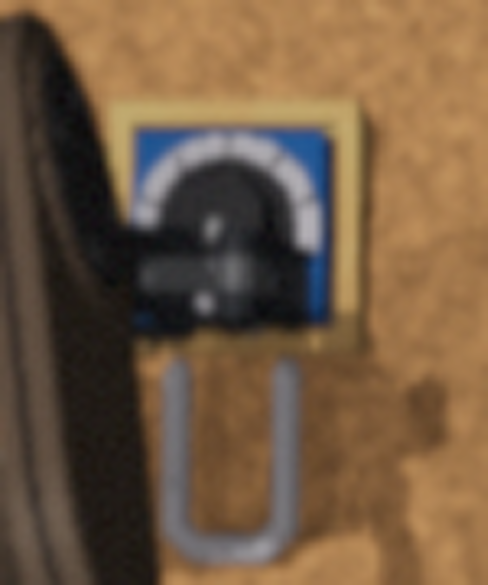

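The crossbar moved from x=0.527 to 0.5006, so the shackle is at its 26 mm stop; the 14 N resistance agrees. Now grasping the case, feeling for the holder walls on the way down.

Emit:
drive_effector(rows=[0.03,0,0.04,0,0,0,1,0.03,0,0.08,0,0,0,1,0.03,0,0.12,0,0,0,1,0.03,0,0.15,0,0,0,1,0.03,0,0.162,0,0,0,1,0.03,0,0.168,0,0,0,1,0.03,0,0.168,0,0,0,1,0.03,0,0.168,0,0,0,1])

```text
time: 13.1
eef_pos: [0.6105, 0.2309, 0.033]
tcp_rot: [1.0, -0.001, 0.001, -0.0]
contact_force: [-0.2, 0.2, 0.2]
opening: 0.996
finger_force: 0.0
```

Emit:
drive_effector(rows=[0,0,0.002,0,0,0,1,0,0,0.004,0,0,0,1,0,0,0.004,0,0,0,1])

```text
time: 13.48
eef_pos: [0.6092, 0.2306, 0.0272]
tcp_rot: [1.0, -0.001, -0.0, 0.0]
contact_force: [0.2, -0.3, -0.4]
opening: 0.997
finger_force: 0.0
```

Emit:
drive_effector(rows=[0,0,0.002,0,0,0,1,0,0,0.004,0,0,0,1,0,0,0.004,0,0,0,1])

```text
time: 13.85
eef_pos: [0.6091, 0.2306, 0.023]
tcp_rot: [1.0, -0.001, -0.0, 0.0]
contact_force: [-0.6, -0.9, -0.2]
opening: 1.0
finger_force: 0.0
```

Emit:
drive_effector(rows=[0,0,0.002,0,0,0,1,0,0,0.004,0,0,0,1,0,0,0.005,0,0,0,1,0,0,0.005,0,0,0,1])

```text
time: 14.35
eef_pos: [0.6093, 0.2306, 0.0182]
tcp_rot: [1.0, -0.001, -0.0, 0.0]
contact_force: [0.7, 0.0, 0.5]
opening: 0.998
finger_force: 0.0
```

Emit:
drive_effector(rows=[0,0,0,0,0,0,0.7,0,0,0,0,0,0,0.7,0,0,0,0,0,0,0.7,0,0,0,0,0,0,0.7], clamp_n=60)

```text
time: 14.85
eef_pos: [0.61, 0.2307, 0.019]
tcp_rot: [1.0, -0.001, 0.001, -0.0]
contact_force: [1.3, -0.3, 3.4]
opening: 0.823
finger_force: 72.7
```

Emit:
drive_effector(rows=[0,0,0,0,0,0,0.7,0,0,-0.004,0,0,0,0.7,0,0,-0.012,0,0,0,0.7,0,0,-0.022,0,0,0,0.7,0,0,-0.035,0,0,0,0.7,0,0,-0.06,0,0,0,0.7,0,0,-0.09,0,0,0,0.7,0,0,-0.12,0,0,0,0.7,0,0,-0.14,0,0,0,0.7,0,0,-0.14,0,0,0,0.7], clamp_n=80)

```text
time: 16.1
eef_pos: [0.6103, 0.2309, 0.1608]
tcp_rot: [1.0, -0.001, 0.002, -0.0]
contact_force: [0.0, 0.1, -3.0]
opening: 0.823
finger_force: 92.9
```

```bash
python3 - <<'E'
from h import *
w=cam("wrist"); save(w,"pics/w5.png"); s=ctrl.get_state(); print(s["eef_pos"],s["qpos"])
t=cam("top");c=ray(t,[[441,210],[381,237],[408,293],[466,268]],.003);print(c.mean(0))
E
```

```text
[0.60928484 0.23065929 0.15874349] [ 2.06399009e-01  2.99639380e-01  1.69751538e+00 -5.32328718e-06
  1.14391082e+00  1.77925352e+00]
[ 0.53564857 -0.25454717  0.003     ]
```

View pics/w5.png

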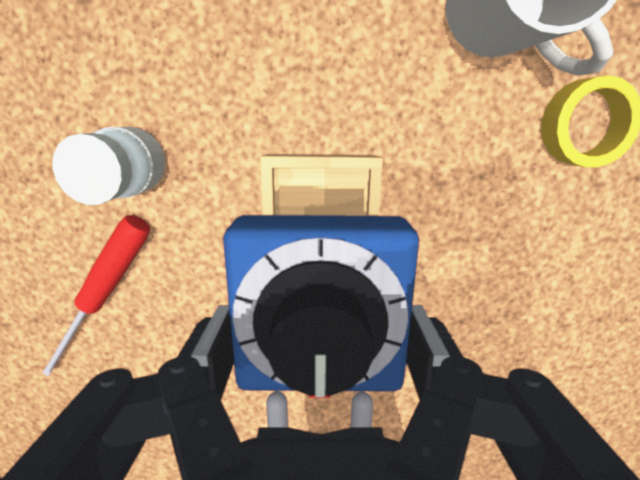

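The lock is firmly held with the line still on the mark, the legs are out and the holder is empty. Carrying it to the mat.

Emit:
drive_effector(rows=[0,0.005,-0.02,0,0,0,0.7,0,0.02,-0.04,0,0,0,0.7,-0.005,0.045,-0.051,0,0,0,0.7,-0.012,0.08,-0.051,0,0,0,0.7,-0.02,0.12,-0.051,0,0,0,0.7,-0.026,0.16,-0.051,0,0,0,0.7,-0.033,0.2,-0.051,0,0,0,0.7,-0.039,0.24,-0.051,0,0,0,0.7,-0.046,0.28,-0.051,0,0,0,0.7,-0.052,0.32,-0.051,0,0,0,0.7])

```text
time: 17.45
eef_pos: [0.5564, -0.0916, 0.2112]
tcp_rot: [1.0, -0.001, 0.001, 0.001]
contact_force: [0.9, 0.3, -3.4]
opening: 0.818
finger_force: 92.7
```

Emit:
drive_effector(rows=[-0.007,0.04,0,0,0,0,0.7,-0.013,0.078,0,0,0,0,0.7,-0.019,0.11,0,0,0,0,0.7,-0.023,0.137,0,0,0,0,0.7,-0.026,0.155,0,0,0,0,0.7,-0.027,0.163,0,0,0,0,0.7,-0.027,0.165,0,0,0,0,0.7,-0.027,0.165,0,0,0,0,0.7,-0.027,0.165,0,0,0,0,0.7,-0.027,0.165,0,0,0,0,0.7])

```text
time: 18.7
eef_pos: [0.5294, -0.2536, 0.2093]
tcp_rot: [1.0, -0.001, -0.0, -0.0]
contact_force: [-0.1, 0.1, -3.2]
opening: 0.818
finger_force: 92.7
```

Emit:
drive_effector(rows=[0,0,0,0,0,0,0.7,0,0,0,0,0,0,0.7,0,0,0,0,0,0,0.7,0,0,0,0,0,0,0.7])

```text
time: 19.2
eef_pos: [0.5293, -0.2542, 0.2093]
tcp_rot: [1.0, -0.001, 0.0, -0.0]
contact_force: [-0.8, -0.3, -3.3]
opening: 0.816
finger_force: 92.7
```

```bash
python3 - <<'E'
from h import *
s=ctrl.get_state(); print(s["eef_pos"],s["dq"].round(3))
w=cam("scene"); save(w,"pics/s1.png")
E
```

```text
[ 0.52931613 -0.25421949  0.20933504] [-0.001 -0.     0.001  0.002  0.001 -0.002]
```

View pics/s1.png

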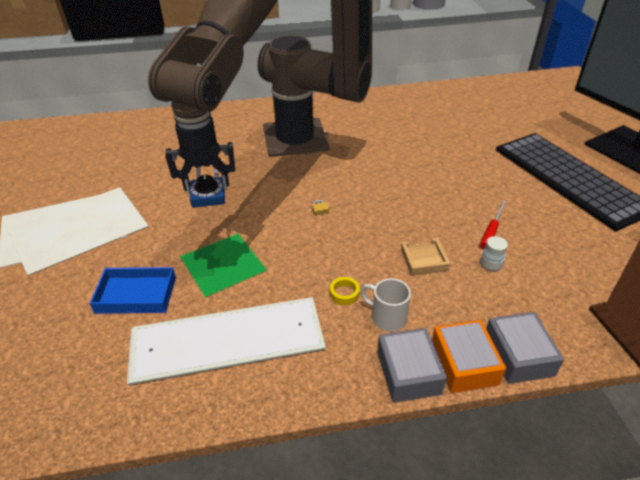

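The scene view shows the lock held at (207,192) in the air above the mat, the holder empty at (425,257), and the other objects undisturbed.

```bash
python3 -c "
from plant import ctrl, vision, sign_off
print(sign_off())"
```

```text
the job is handed in; nothing more can be done
None
```

The blue padlock is open, with the dial at the red mark and the shackle drawn 26 mm to its stop in the holder. It is held still about 20 cm above the middle of the green mat, and the job was handed in at about 19 s.

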